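Start the logger and scan out the sample box

TASK

Send off the sample box: press the green start button of the temperature logger on its lid fully down and release it, then draw the hand scanner up out of its charging cradle, turn it to look down at the middle of the barcode label on the lid, and hold it still about 10 cm from the label with its scan line running across the bars. Finish while still holding the scanner there, clear of the cradle and the box, and leave the other things on the counter where they stand.

Things in the scene. Friction and masses are not known exactly. Their poses are not given: they have to be found in the camera images.
- start (a joint): the logger's green spring push button: 0 = up, 0.005 m = fully down (counts as fully down from 0.004); it springs back by itself; fully down takes about 5 N
- start_top (a point): centre of the top face of the green button (26 mm across, pressed straight down). It stands 10 mm proud of the logger, a pale 108 x 70 x 22 mm case with a grey display, fixed on the lid of the sample box; round it is a grey bezel 42 mm across, 6 mm lower than the button's top
- label (a point): centre of the barcode label (white, 66 x 98 mm) on top of the sample box's lid, 121 mm above the counter, facing up. Its x axis runs along the bars, y across them, z up
- box: the sample box, a blue case with white lid, 190 (x) x 260 (y) x 120 mm high, fixed: origin at the centre of its underside, axes as for the label. The label's centre lies at y = -58 mm, the logger's case at y = 40 to 110 mm, up to 142 mm high
- scanner_head (a point): centre of the scanner's black head, the part to take: 46 mm wide (y), 36 mm high, 80 mm long. Scanner axes: z up along the handle, y across its width, -x to the front. The head nods 22 degrees down towards -x, its length along that direction; its grey nose, 62 mm wide, 40 mm high, lies 38 to 68 mm ahead of this point
- scanner_foot (a point): middle of the bottom of the scanner's handle, 138 mm under the head centre; same axes
- window: the scanner's dark red reading window: origin at the middle of the glass, 70 mm ahead of the head centre (scanner frame -65, 0, -26 mm from it). Its z axis points back into the scanner, so the scanner looks along -z, at the start 22 degrees below level; y (the same as the scanner's y) is the direction of the scan line
- scanner: the whole scanner (0.13 to 0.27 kg), standing upright in its cradle by its handle: origin and axes as for the foot. The handle, 40 (x) x 30 (y) mm, runs 138 mm down from the head centre; a red trigger stands 8 mm out of its front, 25 to 55 mm below the head centre
- well (a point): centre of the mouth of the cradle's well, 80 mm above the counter; the well is 44 (x) x 34 (y) mm inside and 50 mm deep, open at the top, and the scanner's handle stands in it with 2 mm play. The handle is drawn out straight up, by more than 50 mm. The cradle is grey, 140 x 112 mm at the foot, fixed; axes as for the scanner
- cradle: the cradle: origin in the middle of its foot under the well
- sanitiser: bystander: white pump bottle with a blue pump, 62 mm across, 177 mm high; origin under its middle
- jar: bystander: steel jar with scissors and forceps in it, 64 mm across, 212 mm high; origin under its middle
- rack: bystander: white tube rack with capped tubes, 58 (x) x 200 (y) x 98 mm high; origin under its middle
- gloves: bystander: pale blue glove box, 85 (x) x 230 (y) x 68 mm high; origin under its middle
- cup: bystander: specimen cup with a yellow lid, 62 mm across, 68 mm high; origin under its middle
- cassette: bystander: white test cassette lying flat, 70 (x) x 21 x 6 mm; origin under its middle
- tape: bystander: roll of light blue tape lying flat, 60 mm across, 24 mm high; origin under its middle

How it is judged:
On the way, in this order (a step that is already met when the one before it is completed fails the run):
1. the start button is fully down, the scanner still in its cradle (value of joint start above 0.004 m and z of scanner_foot in the frame of cradle below 0.045 m), for 0.1 s.
2. the button is released and has sprung back, the scanner still in its cradle (value of joint start below 0.0015 m and z of scanner_foot in the frame of cradle below 0.045 m), for 0.1 s.
3. the scanner is drawn up out of the well, held by the fingers (z of scanner_foot in the frame of well above 0.005 m and contact force between scanner and the fingers above 1 N and contact force between scanner and cradle below 0.1 N), for 0.2 s.
At the end, for the whole second after the job is handed in: Fingers hold the scanner still, off cradle and box, foot over 100 mm and window over 160 mm high; it looks within 37 deg of straight down, 50-180 mm from the label, aim within 35 mm each way of its centre, scan line within 20 deg of square across the bars; button up (contact force between scanner and the fingers above 1 N and contact force between scanner and cradle below 0.1 N and contact force between scanner and box below 0.1 N and height (world z) of scanner_foot above 0.1 m and height (world z) of window above 0.16 m and angle between window's own z axis and vertical below 0.65 rad and x of label in the frame of window between -0.035 and 0.035 m and y of label in the frame of window between -0.035 and 0.035 m and z of label in the frame of window between -0.18 and -0.05 m and angle between the y axis of window and the y axis of label, either way round below 0.35 rad and linear speed of scanner below 0.03 m/s and angular speed of scanner below 0.2 rad/s and value of joint start below 0.0015 m); the arm keeps its last pose, push and grip.
It fails at once if the pump bottle or the jar is pushed more than 30 mm or tipped over (distance of any of sanitiser, jar from where it was at the start of the episode above 0.03 m or angle between any of sanitiser, jar's own z axis and vertical above 0.5 rad).
It fails at once if the tube rack or the glove box is pushed more than 30 mm or tipped over (distance of any of rack, gloves from where it was at the start of the episode above 0.03 m or angle between any of rack, gloves's own z axis and vertical above 0.5 rad).
It fails at once if the cup, the cassette or the tape is pushed more than 30 mm or tipped over (distance of any of cup, cassette, tape from where it was at the start of the episode above 0.03 m or angle between any of cup, cassette, tape's own z axis and vertical above 0.5 rad).
It also fails if it takes over 54 s, if anything falls off the work surface, if the arm or the gripper's body presses on something with over 40 N, if the wrist force passes 120 N, or if a joint passes its speed limit or range.

ROBOT

A 6-joint arm with a two-finger parallel gripper is mounted at the origin on the work surface. World frame = base frame: x ahead of the robot, y to its left, z up, the work surface at z = 0. Lengths are in m, angles in rad, forces in N, time in s.
With the tool pointing down it reaches from about 0.375 to 0.975 m from the base axis. Payload 3.8 kg.
Tool frame: the origin (TCP) lies at the very end of the fingers, on their centre line; the grasp point (between the pads) lies 19 mm behind it; x points along the fingers, y is the direction in which the jaws open and shut, and the axes are right-handed (so a half turn about x gives the same grasp; the last joint's range is limited). The gripper opens to 88 mm and grips with 3 to 60 N. Pads are 18 mm wide; open, the fingers measure 123 mm over their backs; the gripper's body (75 mm by 187 mm) begins 45 mm behind the grasp point.
Start: joints at [-1.233, 0.264, 1.604, -0, 1.274, -0.037], TCP at [0.247, -0.628, 0.239] pointing down, gripper open.
Joint ranges: [-2.63, 2.63], [-0.94, 2.18], [0.31, 2.57], [-1.31, 4.45], [0, 2.66], [-2.55, 2.55]. Speed limits (rad/s): [2.57, 2.57, 3.14, 3.14, 3.14, 3.14].

INTERFACE

Orientations are given as a rotation vector (axis times angle).
In Python, from station import r, fingers, kinematics, optics, workorder, telemetry gives the robot as it stands. The module is installed in compiled form; this text tells all that it offers. Calls block until the motion is done:
- r.move_to(position, orientation): joint-space move of the TCP to a pose.
- r.move_straight(position, rotation=None, max_speed=0.15, max_force=None): straight line of the TCP; rotation=None keeps the orientation; max_speed is the mean speed in m/s. With max_force (N) it stops when the force on the tool has changed by that much, and returns True; else False.
- r.move_j(angles): joint-space move.
- fingers.ungrasp() and fingers.gripper_close(): open the fingers fully, or close them until they stop; the grip force is fixed at half the most.
- r.wait(seconds).
- kinematics.solve_ik(position, orientation): joint angles nearest the present ones, or None.
- optics.read_camera(name): name is "side" or "top" or "wrist"; returns the picture (480x640x3 uint8, blue, green, red); there is no depth.
- optics.calibration(name): a dict with "intrinsics" (3x3 intrinsics, pixels), "camera_from_world" (4x4, takes a point from world to camera coordinates). Camera axes: x right, y up, looking along -z (the intrinsics and any distortion apply to the point x, -y, -z); pixel columns grow to the right and rows downward; lengths in m; the calibration is good to about 2 mm. The wrist camera is an equidistant fisheye: a pixel r from the principal point sees the ray r / f radians off the axis. A picture is of the moment at which its call begins: read the wrist's pose just before it. calibration takes no time and is no camera call; for the wrist camera it gives the pose at the moment of the call.
A pose or a line that the arm cannot do raises r.MotionError and nothing moves.
- workorder.close_job(): hands the job in, once; it reports no verdict.
Trained networks look in the newest picture that a camera, given by its name, has taken for a name from the list of things; names that differ only in an ending like _2 or _b are one class to them, and where a whole thing is asked for, a point or a joint stands for the part that bears it (a point fixed in the world has none). Each returns a list of dicts, best first, with "p" (0 to 1); they miss things now and then, are a little off and sometimes report something else, mostly with a low value. They report only what shows in the picture. A call takes as long as a camera call.
- optics.boxes_of(camera, target): "centre" ([x, y, z] in m, in the coordinates of the camera as it stood for that picture, good to about 4 mm: the middle of the surface that is visible of it).
Readings, each from a call of its own:
- telemetry.current_t(): time.
- telemetry.current_q(): joint angles.
- telemetry.current_qd(): joint speeds.
- telemetry.current_tau(): joint torques, N m.
- telemetry.current_tool_pos(): TCP position.
- telemetry.current_ee_rot(): TCP orientation.
- telemetry.current_wrist_force(): force on the tool from outside, world axes, zero at the start.
- telemetry.current_ft_torque(): the same for the moment, N m.
- telemetry.current_opening(): opening from 0.0 (shut) to 1.0 (fully open).
Only numpy, scipy, OpenCV 4.12 (cv2) and the standard library are available. Lean on these libraries where they do the work, as an engineer would, in place of code of your own. Each camera call takes 0.05 s, during which the arm holds its last target.

## Working session

There is one attempt and no reset: what is moved stays moved. The work goes in short steps, each a Python script; the robot and the scene stay as the last script left them, time stands still between calls to the robot, and variables do not carry over. Pictures are saved under pics/ and viewed, and the job is handed in when it is done.

```bash
mkdir -p pics
cat > h.py <<'E'
import numpy as np, cv2
from station import r, fingers, kinematics, optics, workorder, telemetry
def snap(c,n):
    im=optics.read_camera(c); cv2.imwrite(f'pics/{n}.png',im); return im
def toworld(c,p,T=None):
    T=optics.calibration(c)["camera_from_world"] if T is None else T
    return (np.linalg.inv(T)@np.r_[p,1])[:3]
E
python3 - <<'E'
from h import *
np.set_printoptions(precision=4,suppress=True)
for c in ["side","top"]:
    snap(c,c+'0')
    k=optics.calibration(c); print(c,k["intrinsics"].tolist(),{a:b for a,b in k.items() if a not in("intrinsics",)})
    for t in ["start_top","label","box","scanner_head","scanner","window","well","cradle","sanitiser","jar","rack","gloves","cup","cassette","tape"]:
        o=optics.boxes_of(c,t)
        print(t,[(round(d["p"],2),toworld(c,d["centre"]).round(3).tolist()) for d in o[:2]])
print(telemetry.current_t())
E
```

```text
side [[567.3272637437491, 0.0, 315.58529700479744], [0.0, 567.3272637437491, 241.3488011256454], [0.0, 0.0, 1.0]] {'camera_from_world': array([[ 0.9961, -0.0872, -0.0098, -0.5558],
       [ 0.052 ,  0.4967,  0.8664, -0.1403],
       [-0.0707, -0.8635,  0.4993, -1.4066],
       [ 0.    ,  0.    ,  0.    ,  1.    ]])}
start_top [(0.46, [0.495, 0.301, 0.151])]
label [(0.9, [0.515, 0.14, 0.114]), (0.48, [0.343, 0.533, 0.078])]
box [(0.75, [0.511, 0.141, 0.119])]
scanner_head [(0.7, [0.569, -0.212, 0.162]), (0.23, [0.54, -0.092, 0.019])]
scanner [(0.7, [0.571, -0.209, 0.161]), (0.6, [0.38, -0.023, 0.012])]
window [(0.45, [0.768, 0.1, 0.05])]
well [(0.91, [0.57, -0.217, 0.021]), (0.62, [0.614, -0.518, 0.126])]
cradle [(0.89, [0.565, -0.22, 0.02])]
sanitiser [(0.9, [0.341, 0.53, 0.081])]
jar [(0.83, [0.614, -0.519, 0.122])]
rack [(0.67, [0.766, 0.101, 0.052])]
gloves [(0.91, [0.768, -0.206, 0.066])]
cup [(0.56, [0.541, -0.094, 0.022]), (0.37, [0.765, -0.207, 0.062])]
cassette []
tape [(0.61, [0.382, -0.026, 0.013])]
top [[541.8836966209699, 0.0, 318.7160778710437], [0.0, 541.8836966209699, 
[... 262 characters left out ...]
383, -0.007, 0.026])]
label [(0.69, [0.508, 0.23, 0.123])]
box [(0.66, [0.511, 0.233, 0.12])]
scanner_head [(0.76, [0.56, -0.2, 0.171]), (0.28, [0.553, -0.171, 0.022])]
scanner [(0.87, [0.558, -0.192, 0.176])]
window []
well [(0.81, [0.552, -0.171, 0.022])]
cradle [(0.83, [0.553, -0.172, 0.023])]
sanitiser [(0.82, [0.337, 0.538, 0.118])]
jar [(0.57, [0.615, -0.493, 0.113]), (0.57, [0.557, -0.192, 0.174])]
rack [(0.82, [0.765, 0.156, 0.053]), (0.19, [0.496, 0.309, 0.156])]
gloves [(0.66, [0.769, -0.155, 0.064]), (0.36, [0.553, -0.172, 0.022])]
cup [(0.77, [0.558, -0.076, 0.068])]
cassette [(0.45, [0.585, -0.309, 0.007])]
tape [(0.67, [0.383, -0.008, 0.022]), (0.49, [0.337, 0.538, 0.117])]
1.6
```

View pics/side0.png

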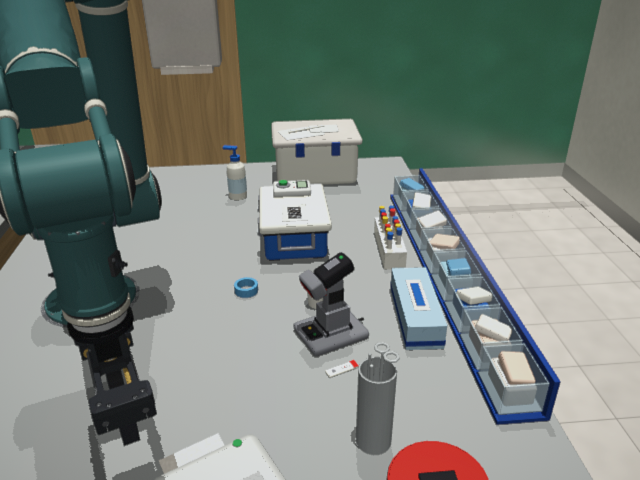

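View pics/top0.png

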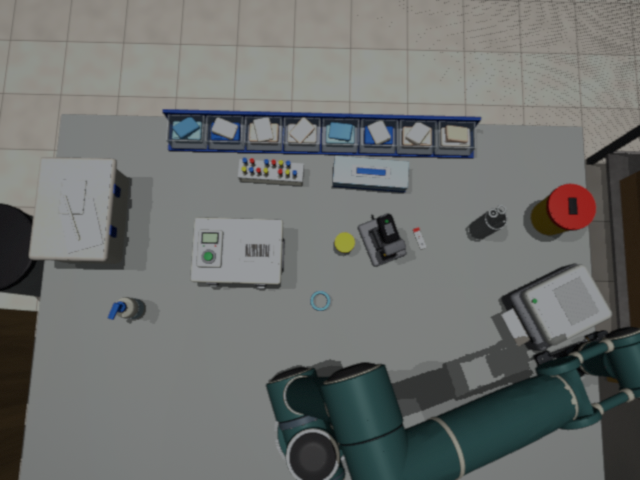

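Run:
```python
import cv2,numpy as np
t=cv2.imread('pics/top0.png'); s=cv2.imread('pics/side0.png')
a=cv2.resize(t[205:295,185:295],None,fx=7,fy=6.6,interpolation=cv2.INTER_CUBIC)
a=cv2.resize(t[205:295,180:300],(800,600),interpolation=cv2.INTER_CUBIC); cv2.imwrite('pics/tbox.png',a)
a=cv2.resize(t[200:275,350:450],(800,600),interpolation=cv2.INTER_CUBIC); cv2.imwrite('pics/tscan.png',a)
a=cv2.resize(s[245:365,280:440],(800,600),interpolation=cv2.INTER_CUBIC); cv2.imwrite('pics/sscan.png',a)
a=cv2.resize(s[165:270,240:380],(800,600),interpolation=cv2.INTER_CUBIC); cv2.imwrite('pics/sbox.png',a)
```

```text
(no output)
```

View pics/tbox.png

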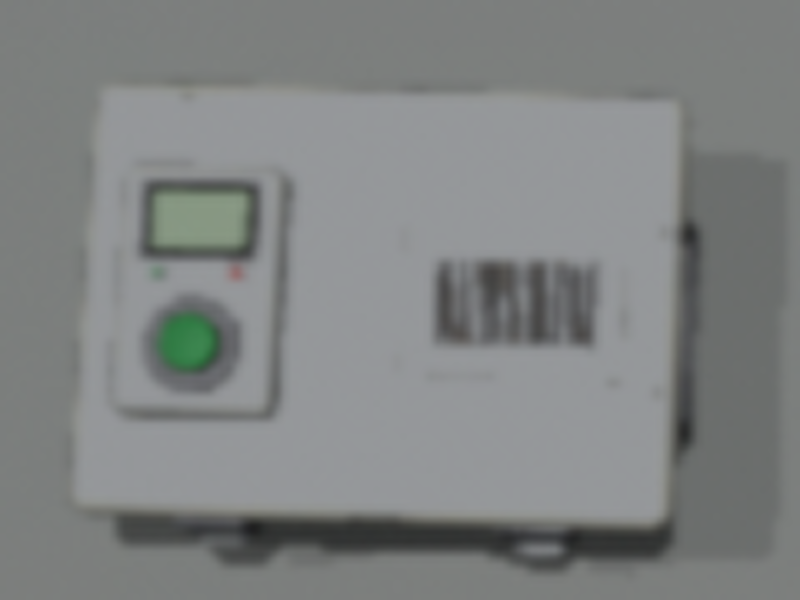

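View pics/tscan.png

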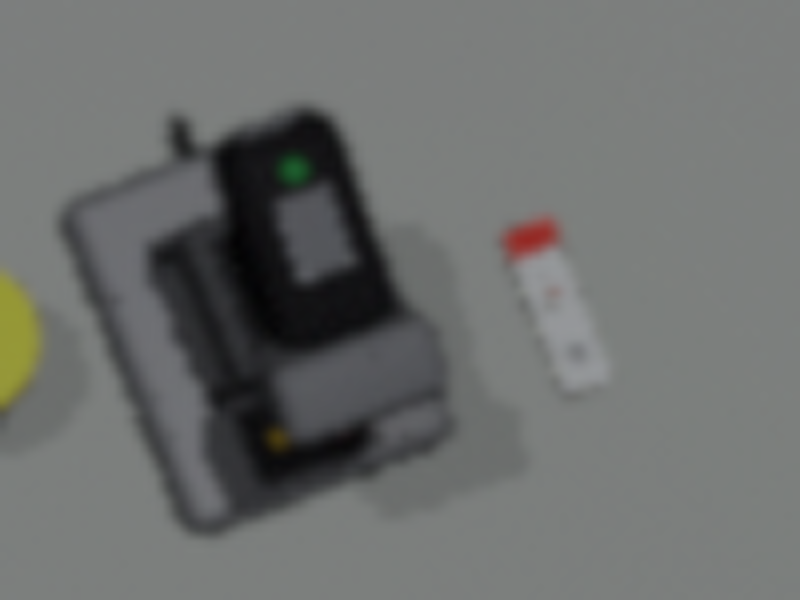

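View pics/sscan.png

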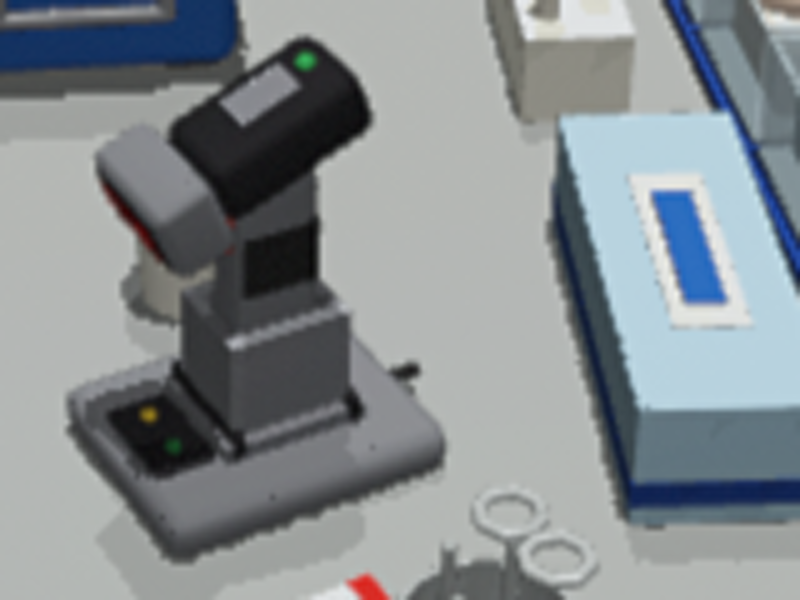

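View pics/sbox.png

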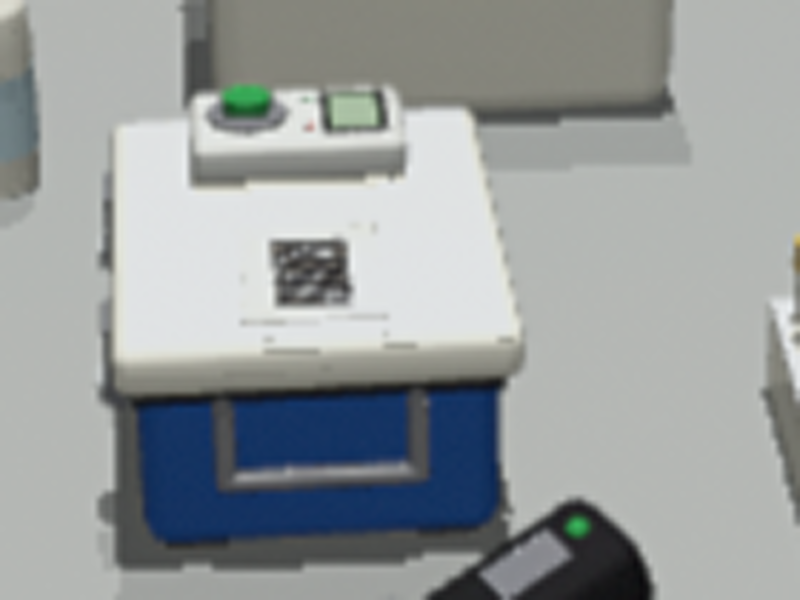

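```bash
cat >> h.py <<'E'
def ray_at_z(c,uv,z,T=None):
    k=optics.calibration(c); K=k["intrinsics"]; T=k["camera_from_world"] if T is None else T
    uv=np.asarray(uv,float); x=(uv[0]-K[0,2])/K[0,0]; y=(uv[1]-K[1,2])/K[1,1]
    if c=="wrist":
        rr=np.hypot(x,y); s=np.sin(rr)/max(rr,1e-9); d=np.array([x*s,-y*s,-np.cos(rr)])
    else: d=np.array([x,-y,-1.])
    Ti=np.linalg.inv(T); o=Ti[:3,3]; d=Ti[:3,:3]@d
    return o+d*(z-o[2])/d[2]
E
python3 - <<'E'
from h import *
np.set_printoptions(precision=4,suppress=True)
def c(u,v,x0,y0,k): return ((u+.5)/k-.5+x0,(v+.5)/k-.5+y0)
tb=lambda u,v:c(u,v,180,205,800/120)
ts=lambda u,v:c(u,v,350,200,8)
ss=lambda u,v:c(u,v,280,245,5)
sb=lambda u,v:c(u,v,240,165,800/140)
print("lid top"); 
P=[ray_at_z("top",tb(*p),.12)[:2] for p in [(100,88),(683,98),(668,522),(74,510)]]
for p in P: print(p)
print("mean",np.mean(P,0))
# box y axis
P=np.array(P); 
y1=P[0]-P[1]; y2=P[3]-P[2]; x1=P[0]-P[3]; x2=P[1]-P[2]
print([np.degrees(np.arctan2(-v[0],v[1])) for v in (y1,y2)],[np.degrees(np.arctan2(v[1],v[0])) for v in (x1,x2)],[np.linalg.norm(v) for v in (x1,x2,y1,y2)])
print("btn top",ray_at_z("top",tb(188,341),.152),"side",ray_at_z("side",sb(247,97),.152))
print("bars top",ray_at_z("top",tb(516,305),.121),"side",ray_at_z("side",sb(312,271),.121))
h=.025
C=[ray_at_z("top",ts(*p),h)[:2] for p in [(65,215),(190,530)]]; d=C[0]-C[1]; print(C,np.degrees(np.arctan2(d[1],d[0])),np.linalg.norm(d))
C=[ray_at_z("side",ss(*p),h)[:2] for p in [(180,545),(440,445)]]; d=C[1]-C[0]; print(C,np.degrees(np.arctan2(d[1],d[0])),np.linalg.norm(d))
a=ray_at_z("top",ts(293,170),.2); b=ray_at_z("side",ss(305,61),.2); print("led",a,b)
C=[ray_at_z("top",ts(*p),.08)[:2] for p in [(150,245),(260,420)]]; print(C)
for c,(u,v) in (("well top edges",(0,0)),): pass
# triangulate LED
from scipy.optimize import minimize_scalar
for n,p,q in (("led",(293,170),(305,61)),("screen",(317,232),(260,93))):
    f=lambda z:np.linalg.norm(ray_at_z("top",ts(*p),z)-ray_at_z("side",ss(*q),z))
    m=minimize_scalar(f,bounds=(0,.3),method="bounded"); print(n,m.x,m.fun,ray_at_z("top",ts(*p),m.x))
E
```

```text
lid top
[0.6083 0.3612]
[0.6102 0.1058]
[0.4244 0.1055]
[0.4232 0.3605]
mean [0.5165 0.2332]
[np.float64(0.42514691742885374), np.float64(0.2518075881804364)] [np.float64(0.20964197394659498), np.float64(0.08076597774319533)] [np.float64(0.18502332163291532), np.float64(0.18579697609590481), np.float64(0.2554679312985085), np.float64(0.2550482785645028)]
btn top [0.4933 0.3094 0.152 ] side [0.492  0.3128 0.152 ]
bars top [0.5166 0.1747 0.121 ] side [0.5165 0.1772 0.121 ]
[array([ 0.6129, -0.1222]), array([ 0.4916, -0.1714])] 22.072565867523227 0.13088770715601078
[array([ 0.533 , -0.2882]), array([ 0.6516, -0.2345])] 24.339472216938574 0.13013941014872654
led [ 0.5966 -0.1885  0.2   ] [ 0.5953 -0.1935  0.2   ]
[array([ 0.5915, -0.1502]), array([ 0.5266, -0.1915])]Traceback (most recent call last):
  File "<stdin>", line 28, in <module>
    res = _minimize_scalar_bounded(fun, bounds, args, **options)
    fx = func(x, *args)
  File "<stdin>", line 27, in <lambda>
  File "<stdin>", line 5, in <lambda>
TypeError: 'str' object is not callable
```

```bash
cat >> h.py <<'E'
from scipy.spatial.transform import Rotation as Ro
def tool(az,al,flip=False):
    """tool x points down tilted al outwards along azimuth az (scanner +x); tool y = scanner y"""
    ca,sa=np.cos(az),np.sin(az)
    ex=np.array([ca,sa,0]); y=np.array([-sa,ca,0])
    x=np.sin(al)*ex-np.cos(al)*np.array([0,0,1.])
    if flip: y=-y
    return Ro.from_matrix(np.c_[x,y,np.cross(x,y)])
E
python3 - <<'E'
from h import *
np.set_printoptions(precision=3,suppress=True)
H=np.array([.572,-.205,.168]); yaw=np.radians(23)
def ik(p,R):
    q=kinematics.solve_ik(list(p),list(R.as_rotvec())); return None if q is None else np.array(q)
for flip in (0,1):
  for al in (-40,-30,-20,-10,0,10,22):
    R=tool(yaw,np.radians(al),flip); x=R.as_matrix()[:,0]
    g=ik(H+.019*x,R); up=ik(H+.019*x+[0,0,.12],R)
    print(flip,al,g,up)
    for pit in (68,55,45):
      p=np.radians(pit); look_off=np.radians(68-pit) # look dir = down tilted forward(-x)
      # head centre: label + (100+70) back along look
      L=np.array([.5165,.175,.121]); look=np.array([-np.sin(look_off),0,-np.cos(look_off)])
      # head->window offset in scanner frame (-65,0,-26): along look
      Hf=L-look*.17
      Rf=tool(0,np.radians(al+pit),flip); print('   ',pit,ik(Hf+.019*Rf.as_matrix()[:,0],Rf))
for z in (.30,.17,.147):
    R=tool(0,0); print("btn",z,ik([.493,.311,z],R), ik([.493,.311,z],tool(0,0,1)))
R=Ro.from_rotvec(telemetry.current_ee_rot()).as_matrix(); print(R)
print(optics.calibration("wrist"))
E
```

```text
0 -40 [-0.194  0.565  1.501 -0.371  1.676 -2.09 ] [-0.194  0.472  1.408 -0.384  1.848 -2.16 ]
    68 [ 0.385 -0.267  2.142 -0.243  0.823 -1.061]
    55 [ 0.306 -0.076  1.941 -0.091  1.029 -1.228]
    45 [ 0.263  0.077  1.786 -0.024  1.194 -1.3  ]
0 -30 [-0.229  0.469  1.581 -0.299  1.53  -2.122] [-0.229  0.381  1.475 -0.302  1.715 -2.179]
    68 [ 0.434 -0.339  2.251 -0.435  0.66  -0.869]
    55 [ 0.341 -0.164  2.054 -0.19   0.846 -1.133]
    45 [ 0.29  -0.018  1.902 -0.088  1.008 -1.244]
0 -20 [-0.272  0.376  1.666 -0.219  1.382 -2.173] [-0.272  0.29   1.55  -0.215  1.578 -2.216]
    68 [ 0.486 -0.39   2.356 -0.761  0.528 -0.542]
    55 [ 0.38  -0.238  2.167 -0.351  0.667 -0.974]
    45 [ 0.321 -0.104  2.019 -0.184  0.818 -1.152]
0 -10 [-0.324  0.288  1.754 -0.122  1.233 -2.248] [-0.324  0.203  1.632 -0.117  1.439 -2.273]
    68 [ 0.539 -0.409  2.455 -1.264  0.474 -0.036]
    55 [ 0.424 -0.292  2.276 -0.641  0.507 -0.684]
    45 [ 0.356 -0.175  2.133 -0.346  0.631 -0.992]
0 0 [-0.385  0.208  1.844  0.     1.089 -2.357] [-0.385  0.12   1.718  0.     1.304 -2.357]
    68 None
    55 [
[... 1779 characters left out ...]
5   4.278  0.481 -2.462]
btn 0.3 [ 0.52   0.058  1.729 -0.     1.355 -1.051] [ 0.52   0.058  1.729 -0.     1.355  2.091]
btn 0.17 [ 0.52   0.144  1.878 -0.     1.119 -1.051] [ 0.52   0.144  1.878 -0.     1.119  2.091]
btn 0.147 [ 0.52   0.166  1.899 -0.     1.077 -1.051] [ 0.52   0.166  1.899 -0.     1.077  2.091]
[[ 0.     0.366 -0.931]
 [ 0.    -0.931 -0.366]
 [-1.    -0.    -0.   ]]
{'intrinsics': array([[371.648,   0.   , 315.057],
       [  0.   , 371.648, 237.085],
       [  0.   ,   0.   ,   1.   ]]), 'camera_from_world': array([[ 0.367, -0.93 ,  0.   , -0.675],
       [ 0.899,  0.354, -0.258,  0.035],
       [ 0.24 ,  0.095,  0.966, -0.39 ],
       [ 0.   ,  0.   ,  0.   ,  1.   ]])}
```

Run:
```python
from h import *
np.set_printoptions(precision=4,suppress=True)
fingers.gripper_close()
p=np.array(telemetry.current_tool_pos())
r.move_straight([p[0],p[1],.36])
R=tool(0,0).as_rotvec()
r.move_to([.493,.311,.30],list(R))
T=optics.calibration("wrist")["camera_from_world"]; np.save('T1.npy',T)
snap("wrist","w1")
for t in ["start_top","label"]:
    for d in optics.boxes_of("wrist",t)[:2]: print(t,d["p"],toworld("wrist",d["centre"],T))
print(telemetry.current_t(),telemetry.current_opening(),telemetry.current_wrist_force())
```

```text
start_top 0.81 [0.4917 0.313  0.153 ]
label 0.81 [0.4938 0.2396 0.1149]
7.4 0.002976269859839197 [ 0.435  -0.3648  0.9896]
```

View pics/w1.png

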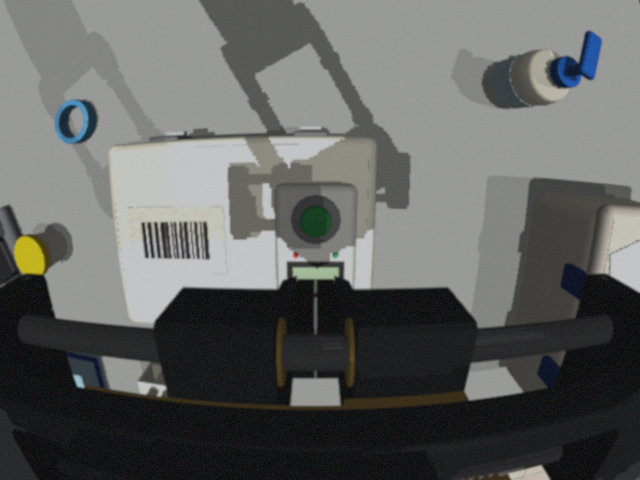

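The wrist view shows the green button at (316,221), under the tool, with the bars centred at (176,240).

Run:
```python
from h import *
np.set_printoptions(precision=4,suppress=True)
T=np.load('T1.npy')
b=ray_at_z("wrist",(316,221),.152,T); print("btn",b,"bars",ray_at_z("wrist",(176,240),.121,T))
c=[ray_at_z("wrist",p,.121,T)[:2] for p in [(129,207),(223,209),(226,274)]]; print(c)
bx,by=.4927,.3115
r.move_straight([bx,by,.165])
hit=r.move_straight([bx,by,.1445],max_speed=.02,max_force=12)
print(hit,telemetry.current_tool_pos(),telemetry.current_wrist_force())
r.wait(.35)
print(telemetry.current_tool_pos(),telemetry.current_wrist_force(),telemetry.current_t())
```

```text
btn [0.4943 0.3117 0.152 ] bars [0.5191 0.178  0.121 ]
[array([0.4859, 0.13  ]), array([0.4897, 0.2271]), array([0.5528, 0.2257])]
True [0.4928 0.3115 0.1505] [-1.0786 -0.3479  5.1748]
[0.4928 0.3115 0.1504] [-0.3247 -0.4298  4.7606] 9.5583
```

Run:
```python
from h import *
np.set_printoptions(precision=4,suppress=True)
bx,by=.4927,.3115
for z in (.1492,.148,.147,.1465,.146,.1455):
    hit=r.move_straight([bx,by,z],max_speed=.01,max_force=20)
    r.wait(.1); f=telemetry.current_wrist_force()
    print(z,hit,telemetry.current_tool_pos()[2],f,telemetry.current_t())
    if f[2]>11: break
r.wait(.15)
```

```text
0.1492 False 0.15039393579940136 [-2.6873 -0.8751  8.6766] 9.9083
0.148 False 0.15030314370601155 [-4.2869 -3.3067 13.6012] 10.275
```

Run:
```python
from h import *
np.set_printoptions(precision=4,suppress=True)
im=snap("side","s2"); cv2.imwrite('pics/s2c.png',cv2.resize(im[150:240,240:360],(800,600),interpolation=cv2.INTER_CUBIC))
bx,by=.4927,.3115
for z in (.1505,.152,.1535,.155,.157):
    r.move_straight([bx,by,z],max_speed=.05); print(telemetry.current_tool_pos()[2],telemetry.current_wrist_force()[2])
print(telemetry.current_t())
```

```text
0.1510870623721957 3.7037994491367705
0.15202121446441216 4.1222351620012345
0.15345692767841562 3.13235699008464
0.15492718828948765 2.2823671066458786
0.15653702954927867 -0.5097802399422453
11.725
```

View pics/s2c.png

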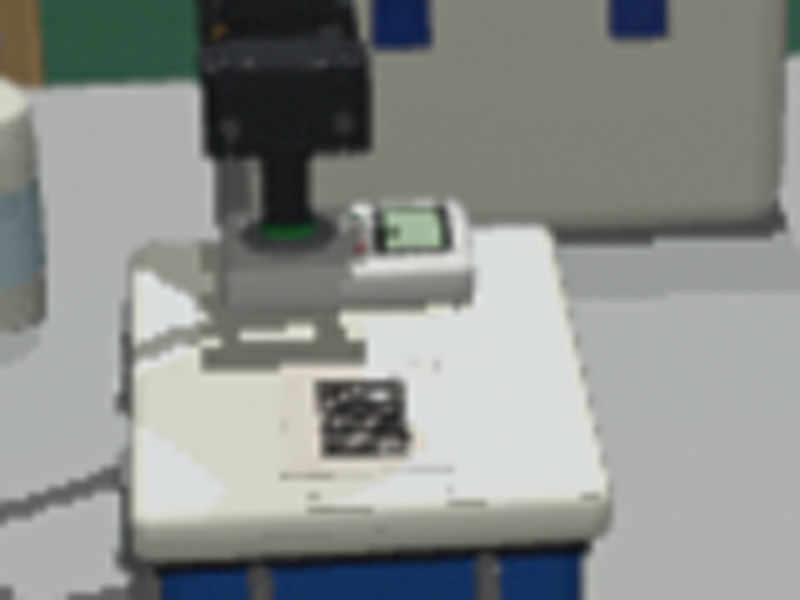

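The picture shows the button as a thin green sliver under the fingertip. On the way up the force fell off like a spring from 0.150 to 0.156, so it was fully down and has come back up. Next is the scanner.

Run:
```python
from h import *
np.set_printoptions(precision=4,suppress=True)
r.move_straight([.4927,.3115,.32],max_speed=.3)
R=tool(np.radians(23),np.radians(0)).as_rotvec()
fingers.ungrasp()
r.move_to([.575,-.20,.36],list(R))
T=optics.calibration("wrist")["camera_from_world"]; np.save('T2.npy',T)
snap("wrist","w2")
for t in ["scanner_head","scanner","window","well","cradle"]:
    for d in optics.boxes_of("wrist",t)[:1]: print(t,d["p"],toworld("wrist",d["centre"],T))
print(telemetry.current_t(),telemetry.current_opening(),telemetry.current_q())
```

```text
scanner_head 0.78 [ 0.5639 -0.1995  0.1791]
scanner 0.97 [ 0.5644 -0.2022  0.1821]
window 0.52 [0.4883 0.1197 0.1149]
well 0.64 [ 0.5763 -0.2107  0.0242]
cradle 0.71 [ 0.5768 -0.2163  0.0261]
15.925 0.9982791930823789 [-0.3746  0.0888  1.5884  0.      1.4644 -2.3478]
```

View pics/w2.png

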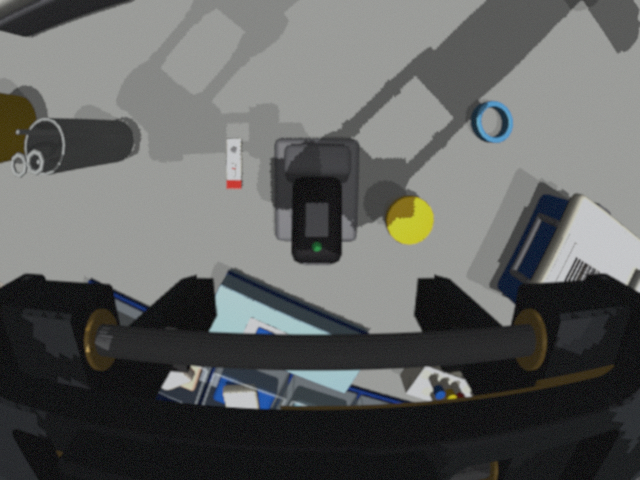

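Run:
```python
from h import *
from scipy.optimize import least_squares
np.set_printoptions(precision=4,suppress=True)
im=cv2.imread('pics/w2.png'); g=im[125:275,217:417].astype(float)*1.8
cv2.imwrite('pics/w2c.png',cv2.resize(g.clip(0,255).astype(np.uint8),(800,600),interpolation=cv2.INTER_CUBIC))
T=np.load('T2.npy')
def c(u,v,x0,y0,k): return ((u+.5)/k-.5+x0,(v+.5)/k-.5+y0)
for n,t,s,w in (("led",(293,170),(305,61),(317,247)),("screen",(317,232),(260,93),(317,219))):
    t=c(*t,350,200,8); s=c(*s,280,245,5)
    f=lambda P:np.r_[ray_at_z("top",t,P[2])[:2]-P[:2],ray_at_z("side",s,P[2])[:2]-P[:2],ray_at_z("wrist",w,P[2],T)[:2]-P[:2]]
    o=least_squares(f,[.57,-.2,.19]); print(n,o.x,o.fun)
```

```text
led [ 0.5977 -0.188   0.1968] [-0.0004 -0.0009 -0.0017 -0.0002  0.0021  0.0011]
screen [ 0.5773 -0.1973  0.188 ] [-0.0001 -0.0012 -0.0013 -0.0002  0.0013  0.0014]
```

View pics/w2c.png

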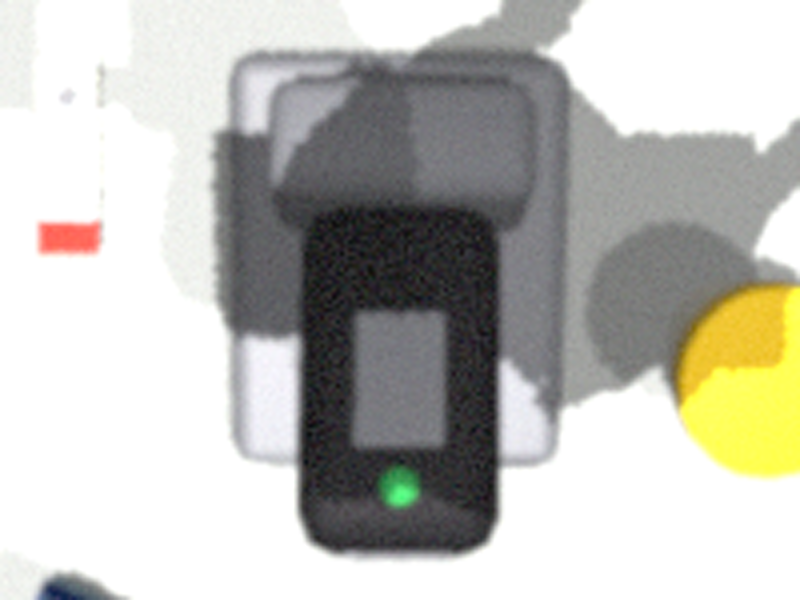

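Run:
```python
from h import *
np.set_printoptions(precision=4,suppress=True)
H=np.array([.5835,-.1946,.170]); Rt=tool(np.radians(23.5),np.radians(-15)); x=Rt.as_matrix()[:,0]; R=list(Rt.as_rotvec())
g=H+.019*x
r.move_to(list(g-.12*x),R)
print(r.move_straight(list(g-.04*x),max_speed=.2,max_force=15))
print(r.move_straight(list(g),max_speed=.06,max_force=10),telemetry.current_wrist_force(),telemetry.current_t())
im=snap("side","s3"); cv2.imwrite('pics/s3c.png',cv2.resize(im[200:365,250:470],(800,600),interpolation=cv2.INTER_CUBIC))
```

```text
False
False [ 0.6196 -0.037   0.6   ] 17.7833
```

View pics/s3c.png

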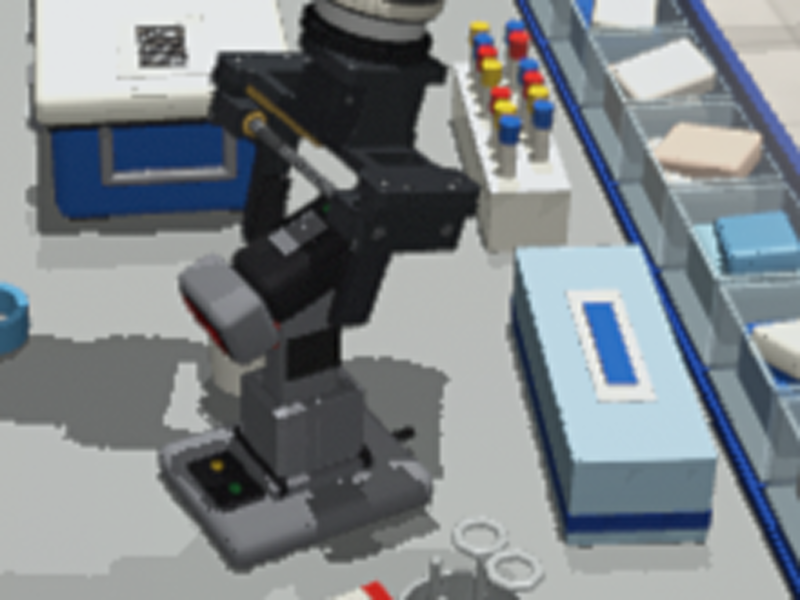

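Run:
```python
from h import *
np.set_printoptions(precision=4,suppress=True)
fingers.gripper_close(); r.wait(.2)
print(telemetry.current_opening(),telemetry.current_wrist_force())
p=np.array(telemetry.current_tool_pos())
r.move_straight(list(p+[0,0,.085]),max_speed=.08)
r.wait(.2)
print(telemetry.current_opening(),telemetry.current_wrist_force(),telemetry.current_t())
im=snap("side","s4"); cv2.imwrite('pics/s4c.png',cv2.resize(im[180:345,250:470],(800,600),interpolation=cv2.INTER_CUBIC))
```

```text
0.5231900695701196 [-0.7752 -0.5859 -0.6889]
0.5231206170323369 [-0.1387  0.4619 -1.5936] 20.1583
```

View pics/s4c.png

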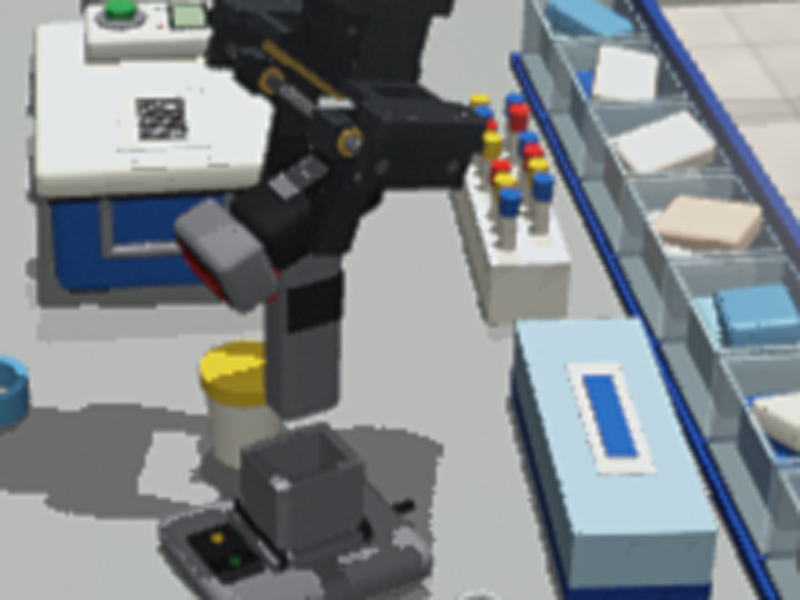

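The scanner is clear of the well and still upright: the empty well is around (300,470) and the handle foot at (305,410). Next I raise it, turn it and aim.

Run:
```python
from h import *
np.set_printoptions(precision=4,suppress=True)
p=np.array(telemetry.current_tool_pos())
r.move_straight(list(p+[0,0,.09]),max_speed=.2)
pit=60; lo=np.radians(68-pit)
L=np.array([.5172,.176,.123]); look=np.array([-np.sin(lo),0,-np.cos(lo)])
Hf=L-look*.17; Rf=tool(0,np.radians(-15+pit)); x=Rf.as_matrix()[:,0]; g=Hf+.019*x
q=kinematics.solve_ik(list(g+[0,0,.06]),list(Rf.as_rotvec())); print(q)
r.move_to(list(g+[0,0,.06]),list(Rf.as_rotvec()))
r.move_straight(list(g),max_speed=.1)
r.wait(.3)
print(telemetry.current_opening(),telemetry.current_wrist_force(),telemetry.current_tool_pos(),g,telemetry.current_t())
for c in("side","top","wrist"): 
    T=optics.calibration(c)["camera_from_world"]; 
    if c=="wrist": np.save('T5.npy',T)
    snap(c,c+"5")
    for t in ("scanner_head","scanner","window"):
        for d in optics.boxes_of(c,t)[:1]: print(c,t,d["p"],toworld(c,d["centre"],T))
im=cv2.imread('pics/side5.png'); cv2.imwrite('pics/s5c.png',cv2.resize(im[110:275,220:440],(800,600),interpolation=cv2.INTER_CUBIC))
print(telemetry.current_t())
```

```text
[ 0.442  -0.3743  2.2104 -0.5313  0.6398 -0.8074]
0.5196075470844073 [ 0.2564  0.0092 -1.5996] [0.5546 0.1762 0.2789] [0.5543 0.176  0.2779] 23.25
side scanner_head 0.56 [0.5714 0.1622 0.2547]
side scanner 0.97 [0.5733 0.1634 0.2523]
top scanner_head 0.64 [0.5775 0.1745 0.2816]
top scanner 0.62 [ 0.5676 -0.1966  0.0206]
wrist scanner_head 0.91 [0.5217 0.1793 0.2725]
wrist scanner 0.7 [0.5215 0.1769 0.2748]
wrist window 0.58 [0.5233 0.175  0.2738]
23.85
```

View pics/s5c.png

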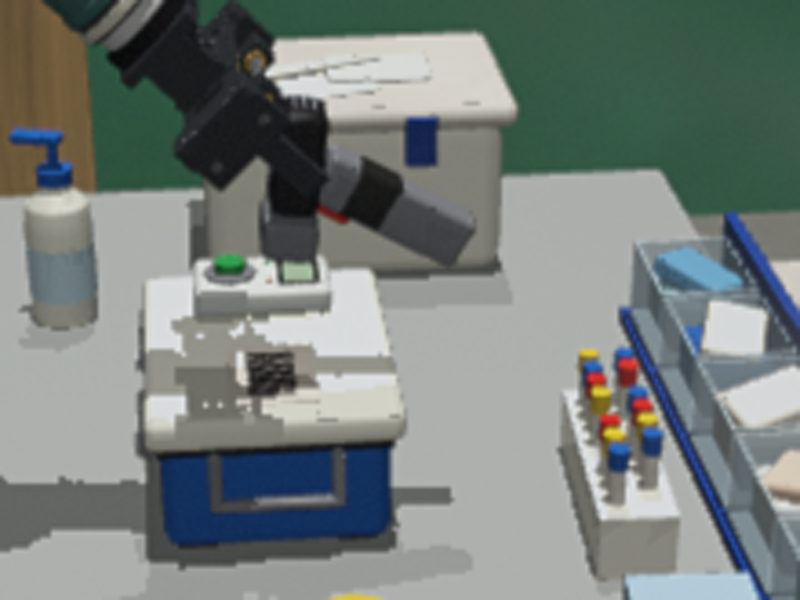

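View pics/wrist5.png

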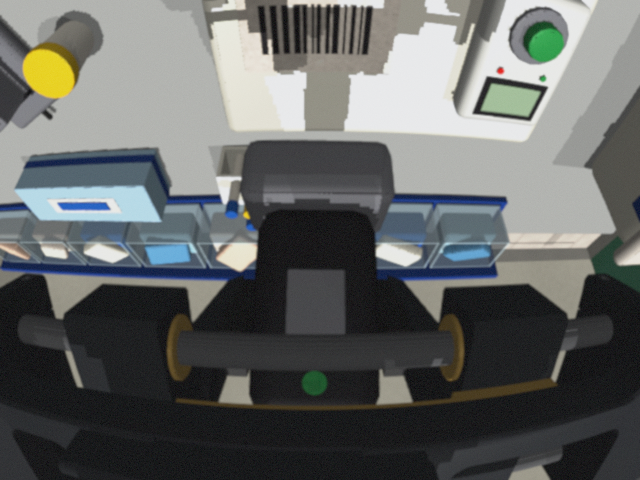

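View pics/top5.png

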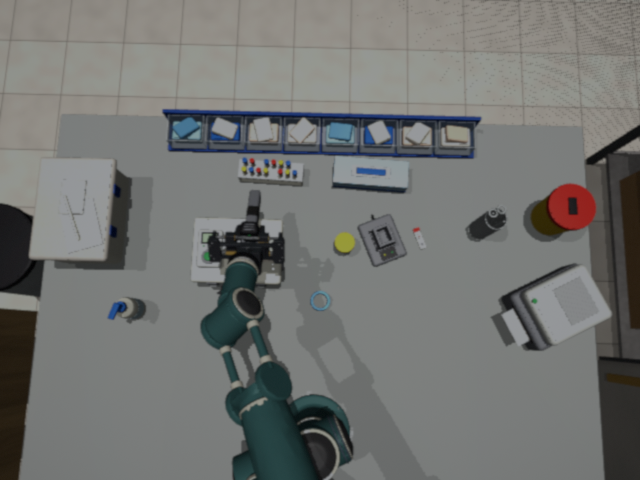

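Run:
```python
from h import *
from scipy.optimize import least_squares
np.set_printoptions(precision=4,suppress=True)
T=np.load('T5.npy'); K=optics.calibration("wrist")["intrinsics"]
def pw(P,T):
    c=T[:3,:3]@P+T[:3,3]; d=np.array([c[0],-c[1],-c[2]]); th=np.arctan2(np.hypot(d[0],d[1]),d[2]); s=th/np.hypot(d[0],d[1])
    return np.array([K[0,0]*d[0]*s+K[0,2],K[1,1]*d[1]*s+K[1,2]])
Rt=Ro.from_rotvec(telemetry.current_ee_rot()).as_matrix(); p=np.array(telemetry.current_tool_pos())
G=p-.019*Rt[:,0]
# nominal head axis f relative tool: angle 90-22-15=53deg from tool x in tool xz-plane
zt=Rt[:,2]; 
def model(dx,dz,phi):
    H=G+dx*Rt[:,0]+dz*zt
    a=np.radians(53)+phi
    # f = cos a * x + sin a * (perp); perp sign from nominal look
    f=np.cos(a)*Rt[:,0]+sg*np.sin(a)*zt
    n=-(np.sin(a)*Rt[:,0]-sg*np.cos(a)*zt)
    return H,f,n
look=np.array([-np.sin(np.radians(8)),0,-np.cos(np.radians(8))]); sg=np.sign(look@zt)
H,f,n=model(0,0,0); print("look",f,"n",n,"H",H)
pts=[(n*.018,(316,301)),(n*.018-.0239*f,(315,383))]
for o,m in pts: print(pw(H+o,T),m)
def res(v):
    H,f,n=model(*v); return np.r_[pw(H+.018*n,T)-pts[0][1],pw(H+.018*n-.0239*f,T)-pts[1][1],np.array(v[:2])/.002, v[2]/.1]
o=least_squares(res,[0,0,0]); print(o.x,o.fun)
for v in ([0,0,0],o.x):
    H,f,n=model(*v); L=np.array([.5172,.176,.123]); W=H+.07*f; d=(L-W)@f; print("off vertical deg",np.degrees(np.arccos(-f[2])),"dist",d,"off x,y",(L-W)@n,(L-W)@Rt[:,1],"W",W, "foot",H+ .138*(n*-np.cos(np.radians(22))+f*np.sin(np.radians(22))))
print(telemetry.current_qd(), telemetry.current_tool_pos(),telemetry.current_t())
b=[ray_at_z("wrist",q,.123,T) for q in ((261,10),(368,10),(262,52),(369,52))]; print(np.array(b))
```

```text
look [-0.1392 -0.     -0.9903] n [-0.9903 -0.      0.1392] H [0.5408 0.176  0.2913]
[313.6485 305.6024] (316, 301)
[313.6022 377.1317] (315, 383)
[-0.0064 -0.0038  0.009 ] [-2.4212  2.9509 -1.4707 -2.9023 -3.2123 -1.9239  0.0897]
off vertical deg 8.001646912577854 dist 0.09998114162949454 off x,y -2.122200654060917e-05 4.834194774180273e-06 W [0.5311 0.176  0.222 ] foot [0.6604 0.176  0.2223]
off vertical deg 8.515494520021754 dist 0.10070064851988067 off x,y -0.008999059716536074 4.834194774165672e-06 W [0.5232 0.176  0.2239] foot [0.6525 0.176  0.2231]
[ 0.0013  0.0004 -0.0006 -0.0006 -0.0013 -0.0014] [0.5543 0.176  0.2779] 23.85
[[0.5036 0.1444 0.123 ]
 [0.5036 0.2079 0.123 ]
 [0.5347 0.1423 0.123 ]
 [0.5346 0.2113 0.123 ]]
```

Run:
```python
from h import *
r.wait(.3); print(telemetry.current_opening(),telemetry.current_qd(),telemetry.current_t())
print(workorder.close_job())
```

```text
0.5178899292899566 [ 1.35697174e-03  1.20906271e-03  3.14950264e-04 -6.86703962e-06
  4.96817549e-05  1.36450154e-05] 24.15
the job is handed in; nothing more can be done
None
```

I pressed and released the start button, drew the scanner out of its cradle, and handed the job in at 24 s of the 54 s allowed. The scanner was still held over the barcode label. No verdict is reported.

- **Button:** The first press stopped early on a force trigger, so I pressed further, to 13.6 N. The tip stopped moving and the side picture showed the button nearly flush. The force then fell off like a spring as I lifted, and later pictures show the button up.
- **Draw-out:** The grip opening read 0.52, which fits the 46 mm head. The side picture showed the handle clear of the empty well.
- **Final pose:** A fit to the wrist picture put the window about 100 mm from the label, looking about 8° off straight down. The scan line runs square across the bars, the window is about 0.22 m high and the foot about 0.22 m high. The arm was practically still.
- **Other things:** I moved near none of them. In the pictures they stand where they were, though I did not measure this.

Two checks disagreed slightly:
- **Aim:** The fit put it up to 9 mm off the label centre along the bars, where plain geometry gave 0 mm. The limit is 35 mm, so I left it.
- **Height:** Heights by touch came out about 3 mm above the stated values, so I used 123 mm for the label.

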